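# Take the grinding cone out of its quick-release drive

### The arm

A 6-joint arm with a two-finger parallel gripper is mounted at the origin on the work surface. World frame = base frame: x ahead of the robot, y to its left, z up, the work surface at z = 0. Lengths are in m, angles in rad, forces in N, time in s.
With the tool pointing down it reaches from about 0.25 to 0.775 m from the base axis. Payload 4 kg.
Tool frame: the origin (TCP) lies on the centre line of the jaws, within the pads' length; the fingertips stand 22 mm ahead of it and the grasp point (between the pads) lies 3 mm ahead of it; z points along the fingers, y is the direction in which the jaws open and shut (so a half turn about z gives the same grasp; the last joint's range is limited). The gripper opens to 94 mm and grips with 3 to 60 N. Pads are 16 mm wide; open, the fingers measure 119 mm over their backs; the gripper's body (75 mm by 177 mm) begins 78 mm behind the grasp point.
Start: joints at [1.126, 0.087, 1.371, -0, 1.684, -0.103], TCP at [0.184, 0.518, 0.228] pointing down, gripper open.
Joint ranges: [-3.1, 3.1], [-0.76, 2.03], [0.27, 2.55], [-1.08, 4.22], [0.17, 2.65], [-2.57, 2.57]. Speed limits (rad/s): [2.79, 2.79, 3.14, 3.14, 3.14, 3.14].

### API

Orientations are given as [roll, pitch, yaw] about the fixed x, y, z axes, in that order (R = Rz(yaw) Ry(pitch) Rx(roll)).
In Python, from bench import robot gives the robot as it stands. The module is installed in compiled form; this text tells all that it offers.
- The arm moves only by the shell command python3 -m inch 'ROWS'. ROWS is JSON, a list of rows, each an object with "linear": the shift along the world's x, y, z scaled (see below), a list of three; "twist": the turn about the world's z scaled (see below); "gripper": the opening, from 0 (shut) to 1 (fully open). In form: [{"linear": [x, y, z], "twist": twist, "gripper": gripper}, ...]. A call has 1 to 10 rows; each row is the pose to reach, as a shift and turn from the pose commanded when the call began; what a row does not reach only later rows make up. The controller multiplies each number of a shift by 0.1 m and each number of a turn by 60 degrees. A row lasts 1/12 s, in which the tool goes at most 41.7 mm and 7.16 degrees, less where a joint would pass 70% of its speed; a pose out of reach is approached as far as the arm can. A call with a number of a shift or a turn outside -1 to 1 is refused whole. A call with a gripper value outside its range is refused whole. The fingers move at their own pace and stop on an object; the grip force is fixed at half the most. Time passes only in rows, so rows that repeat a pose let the fingers close. It gives the time, the measured TCP pose, the force and the opening at its end, in the units of the state.
- robot.get_obs(): the state, without advancing time (a new reading comes with each control period).
- robot.snapshot(name): name is "scene" or "top" or "wrist"; returns a dict with "image" (480x640x3 uint8, red, green, blue), "depth" (480x640 float32, m along the optical axis (not along the pixel's ray), 0 where there is no reading), "mtx" (3x3 intrinsics, pixels), "rvec" (rotation vector, rad) and "tvec" (3), from world to camera coordinates, as OpenCV has them; the wrist camera has in their place "hand_eye" (4x4, takes a point from camera to tool coordinates, whose origin is the TCP and whose axes are the flange's). Camera axes: x right, y down, z forward; pixel columns grow to the right and rows downward; lengths in m; the calibration is good to about 2 mm. A picture is of the moment at which its call begins: read the wrist's pose just before it.
- robot.close_job(): hands the job in, once; it reports no verdict.
The state is a dict: "time": time; "joint_positions": joint angles; "qvel": joint speeds; "joint_torque": joint torques, N m; "tool_pos": TCP position; "ee_rot": TCP orientation; "wrist_force": force on the tool from outside, world axes, zero at the start; "wrist_torque": the same for the moment, N m; "width": finger opening in m.
Only numpy, scipy, OpenCV 4.12 (cv2) and the standard library are available. Lean on these libraries where they do the work, as an engineer would, in place of code of your own. Each camera call takes 0.05 s, during which the arm holds its last target.

### The job

The cone-shaped grinding head is due for cleaning: pull back the sprung collar of the drive that holds it until the head pops loose, then draw the head straight out of its socket and lay it down, without dropping it, flat inside the open metal tray. Leave the cylindrical grinding head locked in its own drive, and do not disturb the closed sample box or the jar.

Things in the scene. Friction and masses are not known exactly. Their poses are not given: they have to be found in the camera images.
- cone: Grinding head to take out, 138 mm long, about 0.2 kg, level in one of two alike drives. Origin on its axis, mid hub (round aluminium, 26 mm diameter, 36 mm long: grip here from above), 115 mm above the table. Own +x: along the axis out of the socket. +18 to +58 mm: rough grey stone CONE, 48 mm wide at the hub, tapering to 22. Lying, it rests on stone rim and shank end, origin 20 mm up.
- cone_tail (a point): Free end of the cone's 16 mm square steel shank (origin -74 mm); axes as cone. Locked, 50 mm of it sit in the socket. Once the collar is pulled, a spring pushes the head out 12 mm; there it stays by friction until drawn (a few N) 38 mm or more further along its +x.
- cone_tip (a point): Outer end of the cone, on its axis, at a 14 mm wide end nut (origin +64 mm); axes as cone.
- cone_collar_grip (a point): On the axis in the sprung steel sleeve that locks the cone; moves with it. Sleeve 44 mm diameter, from 17 mm ahead to 21 mm behind this point, its last 5 mm a lip 54 mm wide. +x as the mounted cone; pull towards -x. Locked cone's origin 53 mm, socket mouth 29 mm ahead. Blue motor, 72 mm diameter (top 151 mm up), starts 49 mm behind; free air below. 115 mm above table.
- cone_collar (a joint): How far the cone's collar is pulled back towards the motor, m: 0 home (locked), 0.018 back stop. Lets the head go at about 0.011 to 0.013. A spring pushes it home; pulling takes 3 to 7 N. Let go after the head has popped, it stays about 0.012 back, held by the shank, and springs home when the head is drawn out.
- tray: Open low aluminium tray, fixed, 260 mm (its x) by 200 mm (its y), 22 mm high, walls and floor 4 mm. Origin at the centre of its underside, z up. It stands to one side of the two drives, the sample box on the other side.
- roller: Bystander: the other grinding head, in the other drive, the same but for its stone, a straight CYLINDER 44 mm in diameter, 40 mm long. Origin and axes as for the cone. Its collar is like the cone's and must not be pulled.
- sample_box: Bystander: closed cream-white plastic box, 184 by 124 mm, 59 mm high; origin at the centre of its underside.
- jar: Bystander: closed amber glass jar, 60 mm diameter, 75 mm high, beyond the drives; origin at the centre of its underside.
Things that resemble listed ones, but are neither listed nor needed, are in the scene too. Leave any blue or red look-alike of the cone alone.

How it is judged:
On the way, in this order (a step that is already met when the one before it is completed fails the run):
1. the cone's collar is pulled back at least 10 mm and the cone has popped at least 6 mm out of its locked place (value of joint cone_collar above 0.01 m and distance of cone from where it was at the start of the episode above 0.006 m), for 0.1 s.
2. the cone, held by the fingers, is drawn out until its shank's end is clear of the socket (x of cone_tail in the frame of cone_collar_grip above 0.033 m and contact force between the fingers and cone above 0.5 N), for 0.1 s.
3. still held, the cone is brought down over the tray, its middle less than 60 mm above the tray's underside (contact force between the fingers and cone above 0.5 N and x of cone in the frame of tray between -0.126 and 0.126 m and y of cone in the frame of tray between -0.096 and 0.096 m and z of cone in the frame of tray below 0.06 m), for 0.05 s.
At the end, for the whole second after the job is handed in: The cone lies at rest inside the tray, its axis within 20 degrees of level, both ends within the tray's walls and less than 50 mm above the tray's underside; its collar has sprung back to within 5 mm of home; it is released (x of cone_tail in the frame of tray between -0.126 and 0.126 m and y of cone_tail in the frame of tray between -0.096 and 0.096 m and z of each of cone_tail, cone_tip in the frame of tray below 0.05 m and x of cone_tip in the frame of tray between -0.126 and 0.126 m and y of cone_tip in the frame of tray between -0.096 and 0.096 m and angle between cone's own x axis and vertical between 1.22 and 1.92 rad and linear speed of cone below 0.02 m/s and value of joint cone_collar below 0.005 m); the robot touches nothing.
It fails at once if the roller moves more than 8 mm (it stays locked in its drive) (distance of roller from where it was at the start of the episode above 0.008 m).
It fails at once if the sample box is moved more than 30 mm (distance of sample_box from where it was at the start of the episode above 0.03 m).
It fails at once if the jar is moved more than 30 mm or tipped (distance of jar from where it was at the start of the episode above 0.03 m or angle between jar's own z axis and vertical above 0.5 rad).
It also fails if it takes over 50 s, if anything falls off the work surface, if the arm or the gripper's body presses on something with over 40 N, if the wrist force passes 120 N, or if a joint passes its speed limit or range.

## Working session

There is one attempt and no reset: what is moved stays moved. The work goes in short steps, Python scripts to look and compute and a shell command to move; the robot and the scene stay as the last step left them, time stands still between calls to the robot, and variables do not carry over. Pictures are saved under pics/ and viewed, and the job is handed in when it is done.

```bash
mkdir -p pics
cat > h.py <<'E'
import numpy as np, cv2
from bench import robot
def snap(n,f):
    s=robot.snapshot(n); cv2.imwrite(f'pics/{f}.png',cv2.cvtColor(s['image'],cv2.COLOR_RGB2BGR)); np.savez(f'pics/{f}.npz',**{k:v for k,v in s.items() if v is not None}); return s
def ray(s,u,v,z):
    R,_=cv2.Rodrigues(s['rvec']); t=np.ravel(s['tvec']); c=-R.T@t
    d=R.T@np.linalg.inv(s['mtx'])@np.array([u,v,1.]); return c+d*(z-c[2])/d[2]
def dpt(s,u,v):
    R,_=cv2.Rodrigues(s['rvec']); t=np.ravel(s['tvec']); Z=s['depth'][int(v),int(u)]
    return R.T@(np.linalg.inv(s['mtx'])@np.array([u,v,1.])*Z-t)
def cloud(s):
    R,_=cv2.Rodrigues(s['rvec']); t=np.ravel(s['tvec']); v,u=np.mgrid[:480,:640]
    P=np.stack([u,v,np.ones_like(u)],-1)@np.linalg.inv(s['mtx']).T*s['depth'][...,None]
    return (P-t)@R
E
python3 - <<'E'
from h import *
print(robot.get_obs())
for n in('scene','top'): s=snap(n,n+'0'); print(n,s['mtx'],s['rvec'],s['tvec'])
E
```

```text
{'time': 0.0, 'joint_positions': array([ 1.12591747e+00,  8.79629078e-02,  1.37224257e+00, -1.21654332e-05,
        1.68357697e+00, -1.03078675e-01]), 'qvel': array([ 0.00036628,  0.00256381, -0.00090231,  0.00101783, -0.00242245,
        0.00060146]), 'joint_torque': array([ 3.95892976e-04, -3.40165758e+01, -3.02431369e+01,  7.18233478e-02,
        3.27528280e-02, -1.53414721e-04]), 'tool_pos': array([0.18413508, 0.51773829, 0.22630572]), 'ee_rot': array([-3.13941324e+00, -2.13294160e-04,  2.79979088e+00]), 'wrist_force': array([ 0.55603447, -0.11666162,  0.03729531]), 'wrist_torque': array([-0.01513466, -0.0146174 ,  0.01265838]), 'width': 0.09411527022183112}
scene [[519.85856967   0.         321.3553687 ]
 [  0.         519.85856967 244.59097168]
 [  0.           0.           1.        ]] [ 1.56447776  2.14104567 -0.72769216] [ 0.1937954  -0.43965282  1.63267617]
top [[433.81088885   0.         321.77510974]
 [  0.         433.81088885 229.95051776]
 [  0.           0.           1.        ]] [ 2.15365064 -2.12869071  0.12667621] [0.01181881 0.66397405 1.01497617]
```

View pics/scene0.png

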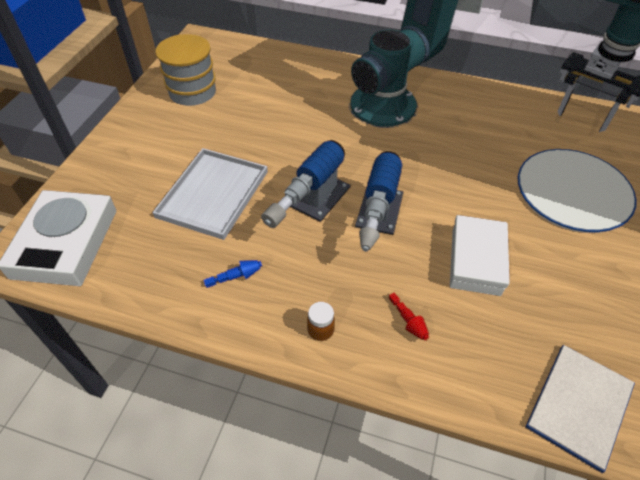

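View pics/top0.png

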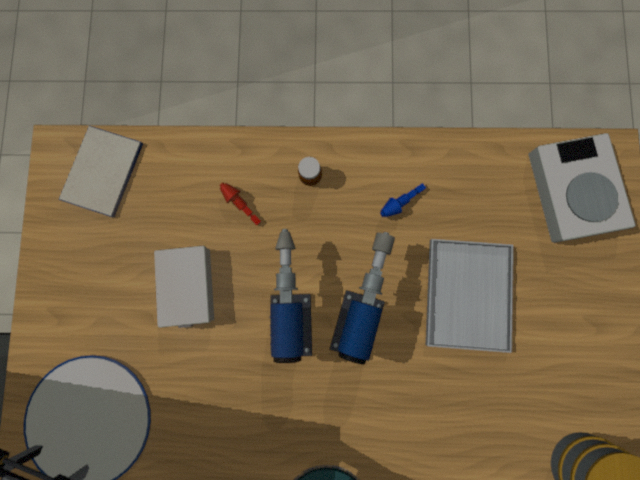

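Candidates for the cone, top-view pixels: the left drive's head (285,240), the right drive's head (382,245), a red look-alike (240,200) and a blue look-alike (402,202). I'll check the first two in a crop.

Run:
```python
from h import *
a=cv2.imread('pics/top0.png')[220:370,250:410]; cv2.imwrite('pics/crop0.png',cv2.resize(a,None,fx=4.5,fy=4,interpolation=cv2.INTER_CUBIC)) 
s=dict(np.load('pics/top0.npz')); P=cloud(s)
# points above 0.09 near drives
for name,(u0,u1) in dict(L=(262,318),R=(325,405)).items():
    m=np.zeros((480,640),bool); m[222:380,u0:u1]=1
    m&=(P[...,2]>0.095)&(P[...,2]<0.17)
    Q=P[m]; xy=Q[:,:2]; c=xy.mean(0); w,V=np.linalg.eigh(np.cov(xy.T)); d=V[:,1]*np.sign(V[0,1])
    print(name,len(Q),c,d,np.degrees(np.arctan2(d[1],d[0])))
    t=(xy-c)@d; n=(xy-c)@np.array([-d[1],d[0]])
    for k in np.arange(t.min(),t.max(),.008):
        b=(t>=k)&(t<k+.008)
        if b.sum()>1:
            o=c+d*(k+.004); print(f'{k+.004:.3f} x{o[0]:.3f} y{o[1]:.3f} nmin {n[b].min():.3f} nmax {n[b].max():.3f} zmax {Q[b,2].max():.3f}')
```

```text
L 2962 [0.47847398 0.0942237 ] [0.99872384 0.0505044 ] 2.8949206464643527
-0.110 x0.368 y0.089 nmin -0.027 nmax 0.032 zmax 0.147
-0.102 x0.376 y0.089 nmin -0.031 nmax 0.036 zmax 0.150
-0.094 x0.384 y0.089 nmin -0.032 nmax 0.035 zmax 0.152
-0.086 x0.392 y0.090 nmin -0.032 nmax 0.035 zmax 0.154
-0.078 x0.400 y0.090 nmin -0.034 nmax 0.037 zmax 0.153
-0.070 x0.408 y0.091 nmin -0.032 nmax 0.038 zmax 0.152
-0.062 x0.416 y0.091 nmin -0.033 nmax 0.038 zmax 0.153
-0.054 x0.424 y0.091 nmin -0.035 nmax 0.038 zmax 0.153
-0.046 x0.432 y0.092 nmin -0.033 nmax 0.038 zmax 0.153
-0.038 x0.440 y0.092 nmin -0.034 nmax 0.038 zmax 0.154
-0.030 x0.448 y0.093 nmin -0.033 nmax 0.037 zmax 0.154
-0.022 x0.456 y0.093 nmin -0.033 nmax 0.037 zmax 0.153
-0.014 x0.464 y0.094 nmin -0.034 nmax 0.036 zmax 0.153
-0.006 x0.472 y0.094 nmin -0.032 nmax 0.036 zmax 0.153
0.002 x0.480 y0.094 nmin -0.033 nmax 0.036 zmax 0.154
0.010 x0.488 y0.095 nmin -0.033 nmax 0.037 zmax 0.154
0.018 x0.496 y0.095 nmin -0.011 nmax 0.014 zmax 0.131
0.026 x0.504 y0.096 nmin -0.011 nmax 0.013 zmax 0.130
0.034 x0.512 y0.096 nmin -0.011 nmax 0.0
[... 2414 characters left out ...]
-0.100 nmin -0.021 nmax 0.020 zmax 0.134
0.085 x0.566 y-0.103 nmin -0.013 nmax 0.011 zmax 0.130
0.093 x0.574 y-0.105 nmin -0.014 nmax 0.011 zmax 0.130
0.101 x0.581 y-0.107 nmin -0.013 nmax 0.011 zmax 0.128
0.109 x0.589 y-0.109 nmin -0.013 nmax 0.011 zmax 0.129
0.117 x0.597 y-0.111 nmin -0.014 nmax 0.011 zmax 0.128
0.125 x0.604 y-0.114 nmin -0.020 nmax 0.020 zmax 0.136
0.133 x0.612 y-0.116 nmin -0.023 nmax 0.021 zmax 0.138
0.141 x0.620 y-0.118 nmin -0.022 nmax 0.021 zmax 0.138
0.149 x0.627 y-0.120 nmin -0.023 nmax 0.020 zmax 0.137
0.157 x0.635 y-0.122 nmin -0.022 nmax 0.021 zmax 0.137
0.165 x0.643 y-0.124 nmin -0.022 nmax 0.020 zmax 0.136
0.173 x0.651 y-0.127 nmin -0.006 nmax 0.005 zmax 0.120
```

Run:
```python
from h import *
s=dict(np.load('pics/top0.npz'))
for p in [(431,241),(513,243),(510,351),(427,347)]: print('tray',ray(s,*p,.022))
for p in [(154,249),(205,247),(210,322),(158,327)]: print('box',ray(s,*p,.059))
print('jar',ray(s,309,164,.075))
for p in [(285,232),(285.5,290),(383,235)]: print(ray(s,*p,.115))
```

```text
tray [ 0.64223159 -0.25128148  0.022     ]
tray [ 0.63944804 -0.45281982  0.022     ]
tray [ 0.37980078 -0.43350606  0.022     ]
tray [ 0.38609079 -0.2362346   0.022     ]
box [0.61127832 0.42433411 0.059     ]
box [0.61750729 0.30065298 0.059     ]
box [0.4402432  0.27992807 0.059     ]
box [0.42692965 0.40258359 0.059     ]
jar [0.82121535 0.05210653 0.075     ]
[0.64863021 0.10219424 0.115     ]
[0.51730877 0.09784182 0.115     ]
[ 0.64408307 -0.12128183  0.115     ]
```

View pics/crop0.png

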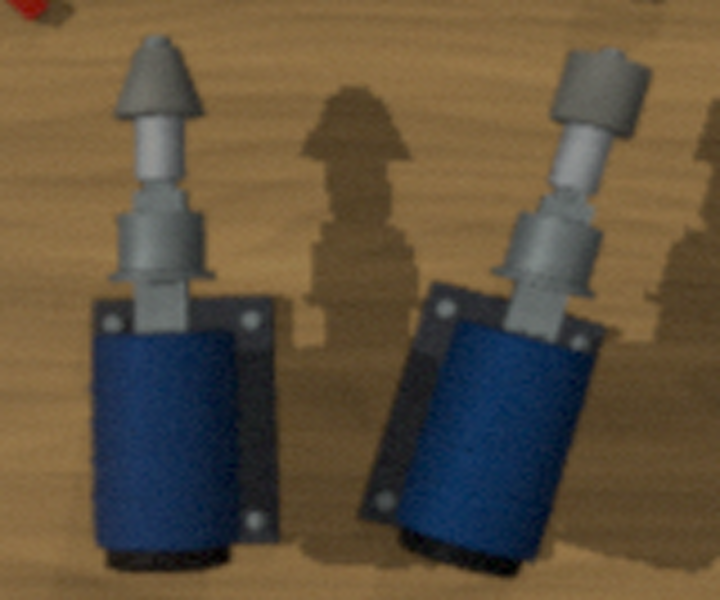

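Left drive (285,240): the stone tapers, so this is the cone. The right head is the straight cylinder. The cone's axis yaw is about 2.4°, its collar grip is near (0.542, 0.099), and the tray centre is near (0.512, -0.343) with yaw about -3.5°. I'll move above the collar first.

```bash
python3 -m inch '[{"linear":[0.24,-0.28,0.05],"twist":0.12,"gripper":1},{"linear":[0.48,-0.56,0.1],"twist":0.24,"gripper":1},{"linear":[0.72,-0.84,0.15],"twist":0.367,"gripper":1},{"linear":[0.72,-0.84,0.15],"twist":0.367,"gripper":1}]'
python3 -m inch '[{"linear":[0.24,-0.28,0],"twist":0,"gripper":1},{"linear":[0.48,-0.56,0],"twist":0,"gripper":1},{"linear":[0.72,-0.84,0],"twist":0,"gripper":1},{"linear":[0.72,-0.84,0],"twist":0,"gripper":1}]'
python3 -m inch '[{"linear":[0.24,-0.28,0],"twist":0,"gripper":1},{"linear":[0.48,-0.56,0],"twist":0,"gripper":1},{"linear":[0.72,-0.84,0],"twist":0,"gripper":1},{"linear":[0.72,-0.84,0],"twist":0,"gripper":1}]'
python3 -m inch '[{"linear":[0.24,-0.28,0],"twist":0,"gripper":1},{"linear":[0.48,-0.56,0],"twist":0,"gripper":1},{"linear":[0.72,-0.84,0],"twist":0,"gripper":1},{"linear":[0.72,-0.84,0],"twist":0,"gripper":1}]'
python3 -m inch '[{"linear":[0.24,-0.28,0],"twist":0,"gripper":1},{"linear":[0.48,-0.56,0],"twist":0,"gripper":1},{"linear":[0.70,-0.84,0],"twist":0,"gripper":1},{"linear":[0.70,-0.84,0],"twist":0,"gripper":1},{"linear":[0.70,-0.84,0],"twist":0,"gripper":1}]'
python3 - <<'E'
from h import *
o=robot.get_obs(); print(o['tool_pos'],o['ee_rot'],o['joint_positions'],o['wrist_force'])
s=snap('wrist','w1'); print(s['hand_eye'],s['mtx'])
E
```

```text
time: 0.43
tool_pos: [0.2594, 0.431, 0.2432]
ee_rot: [-3.14, 0.003, -3.099]
wrist_force: [0.2, 1.1, 0.4]
width: 0.0942
time: 0.77
tool_pos: [0.3316, 0.346, 0.242]
ee_rot: [-3.138, 0.001, -3.106]
wrist_force: [0.9, 0.9, 1.0]
width: 0.0939
time: 1.1
tool_pos: [0.4033, 0.2623, 0.2418]
ee_rot: [-3.139, 0.001, -3.106]
wrist_force: [-0.3, 0.7, -0.4]
width: 0.0939
time: 1.43
tool_pos: [0.475, 0.1786, 0.2414]
ee_rot: [-3.139, -0.0, -3.105]
wrist_force: [0.3, 0.5, 0.2]
width: 0.0944
time: 1.85
tool_pos: [0.5424, 0.0983, 0.2415]
ee_rot: [3.141, -0.002, -3.101]
wrist_force: [-0.7, 1.2, 0.5]
width: 0.0939
[0.54241608 0.09830376 0.24149832] [ 3.14058942e+00 -2.26594740e-03 -3.10096840e+00] [ 7.57818221e-02  8.93287458e-02  1.34089063e+00  1.09339658e-03
  1.71360247e+00 -1.53548322e+00] [-0.74369984  1.16254189  0.45303716]
[[ 3.43220119e-04 -9.63753429e-01 -2.66794321e-01  7.78195129e-02]
 [ 9.99999907e-01  2.61450867e-04  3.42008469e-04  8.42465588e-04]
 [-2.59858228e-04 -2.66794414e-01  9.63753430e-01 -1.56402947e-01]
 [ 0.00000000e+00  0.00000000e+00  0.00000000e+00  1.00000000e+00]] [[419.72559186   0.         321.04340221]
 [  0.         419.72559186 239.8467477 ]
 [  0.           0.           1.        ]]
```

View pics/w1.png

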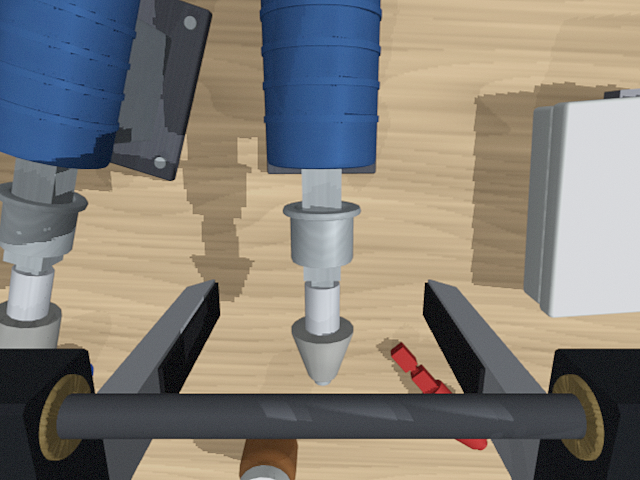

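The wrist view shows the sleeve at (322,240), the lip at (321,210), the hub at (322,308) and the cone tip at (323,382). All lie between the open fingers. Next I'll refine the axis from the wrist depth.

```bash
cat >> h.py <<'E'
from scipy.spatial.transform import Rotation as Ro
def wcloud(s,o):
    v,u=np.mgrid[:480,:640]
    P=np.stack([u,v,np.ones_like(u)],-1)@np.linalg.inv(s['mtx']).T*s['depth'][...,None]
    H=s['hand_eye']; P=P@H[:3,:3].T+H[:3,3]
    return P@Ro.from_euler('xyz',o['ee_rot']).as_matrix().T+o['tool_pos']
E
python3 - <<'E'
from h import *
o=robot.get_obs(); s=dict(np.load('pics/w1.npz')); P=wcloud(s,o)
m=np.zeros((480,640),bool); m[100:390,255:390]=1; m&=(P[...,2]>.1)&(P[...,2]<.17)
Q=P[m]
for k in np.arange(.45,.67,.006):
    b=Q[(Q[:,0]>=k)&(Q[:,0]<k+.006)]
    if len(b)>3: print(f'{k+.003:.3f} y {b[:,1].min():.4f} {b[:,1].max():.4f} mid {(b[:,1].min()+b[:,1].max())/2:.4f} top z{b[:,2].max():.4f}')
E
```

```text
0.453 y 0.0610 0.1322 mid 0.0966 top z0.1519
0.459 y 0.0609 0.1327 mid 0.0968 top z0.1530
0.465 y 0.0608 0.1323 mid 0.0965 top z0.1529
0.471 y 0.0618 0.1329 mid 0.0974 top z0.1524
0.477 y 0.0619 0.1331 mid 0.0975 top z0.1516
0.483 y 0.0627 0.1331 mid 0.0979 top z0.1517
0.489 y 0.0627 0.1324 mid 0.0975 top z0.1514
0.495 y 0.0859 0.1113 mid 0.0986 top z0.1295
0.501 y 0.0861 0.1116 mid 0.0989 top z0.1291
0.507 y 0.0863 0.1117 mid 0.0990 top z0.1292
0.513 y 0.0865 0.1116 mid 0.0990 top z0.1293
0.519 y 0.0735 0.1256 mid 0.0995 top z0.1424
0.525 y 0.0736 0.1218 mid 0.0977 top z0.1410
0.531 y 0.0782 0.1222 mid 0.1002 top z0.1383
0.537 y 0.0783 0.1226 mid 0.1005 top z0.1376
0.543 y 0.0794 0.1219 mid 0.1007 top z0.1376
0.549 y 0.0795 0.1223 mid 0.1009 top z0.1376
0.555 y 0.0796 0.1226 mid 0.1011 top z0.1373
0.561 y 0.0893 0.1142 mid 0.1018 top z0.1292
0.567 y 0.0895 0.1144 mid 0.1019 top z0.1292
0.573 y 0.0900 0.1146 mid 0.1023 top z0.1274
0.579 y 0.0903 0.1149 mid 0.1026 top z0.1279
0.585 y 0.0904 0.1153 mid 0.1029 top z0.1280
0.591 y 0.0906 0.1156 mid 0.1031 top z0.1269
0.597 y 0.0908 0.1160 mid 0.1034 top z0.1276
0.603 y 0.0909 0.1164 mid 0.1037 top z0.1269
0.609 y 0.0807 0.1272 mid 0.1039 top z0.1371
0.615 y 0.0812 0.1261 mid 0.1036 top z0.1365
0.621 y 0.0843 0.1242 mid 0.1042 top z0.1345
0.627 y 0.0859 0.1225 mid 0.1042 top z0.1326
0.633 y 0.0883 0.1213 mid 0.1048 top z0.1304
0.639 y 0.0907 0.1195 mid 0.1051 top z0.1280
0.645 y 0.0924 0.1182 mid 0.1053 top z0.1262
0.651 y 0.0948 0.1164 mid 0.1056 top z0.1240
0.657 y 0.0996 0.1120 mid 0.1058 top z0.1194
```

```bash
python3 -m inch '[{"linear":[-0.01,0.02,-0.2],"twist":0.005,"gripper":1},{"linear":[-0.01,0.02,-0.45],"twist":0.005,"gripper":1},{"linear":[-0.01,0.02,-0.7],"twist":0.005,"gripper":1},{"linear":[-0.01,0.02,-0.7],"twist":0.005,"gripper":1}]'
python3 -m inch '[{"linear":[0,0,-0.2],"twist":0,"gripper":1},{"linear":[0,0,-0.4],"twist":0,"gripper":1},{"linear":[0,0,-0.53],"twist":0,"gripper":1},{"linear":[0,0,-0.53],"twist":0,"gripper":1}]'
python3 - <<'E'
from h import *
s=snap('wrist','w2');s=snap('scene','s2'); o=robot.get_obs();print(o['tool_pos'])
E
```

```text
time: 2.23
tool_pos: [0.5371, 0.1021, 0.1669]
ee_rot: [3.141, -0.011, -3.091]
wrist_force: [-0.6, -0.3, -1.2]
width: 0.0942
time: 2.57
tool_pos: [0.5391, 0.1016, 0.1175]
ee_rot: [3.141, -0.005, -3.092]
wrist_force: [-0.2, 1.0, 0.0]
width: 0.0942
[0.54120977 0.10133631 0.12064538]
```

View pics/w2.png

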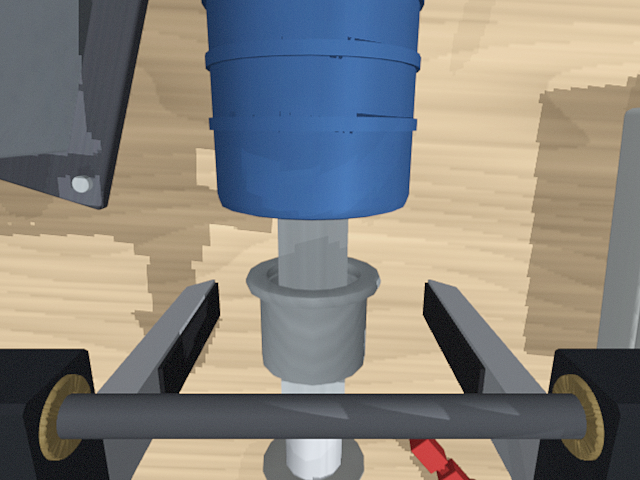

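The sleeve sits between the fingers, at (313,340), about 2 mm towards -y of centre. I'll correct that and close.

```bash
python3 -m inch '[{"linear":[0,-0.02,-0.025],"twist":0,"gripper":1},{"linear":[0,-0.02,-0.025],"twist":0,"gripper":0.6},{"linear":[0,-0.02,-0.025],"twist":0,"gripper":0.3},{"linear":[0,-0.02,-0.025],"twist":0,"gripper":0.3},{"linear":[0,-0.02,-0.025],"twist":0,"gripper":0.3},{"linear":[0,-0.02,-0.025],"twist":0,"gripper":0.3},{"linear":[0,-0.02,-0.025],"twist":0,"gripper":0.3},{"linear":[0,-0.02,-0.025],"twist":0,"gripper":0.3}]'
python3 -m inch '[{"linear":[0,0,0],"twist":0,"gripper":0.3},{"linear":[0,0,0],"twist":0,"gripper":0.3},{"linear":[0,0,0],"twist":0,"gripper":0.3}]'
```

```text
time: 3.33
tool_pos: [0.5414, 0.0982, 0.117]
ee_rot: [3.141, -0.0, -3.094]
wrist_force: [0.2, 0.9, -0.5]
width: 0.0506
time: 3.58
tool_pos: [0.5413, 0.0984, 0.117]
ee_rot: [3.141, -0.0, -3.094]
wrist_force: [0.0, -0.4, -0.7]
width: 0.0435
```

```bash
python3 -m inch '[{"linear":[-0.03,-0.001,0],"twist":0,"gripper":0.2},{"linear":[-0.06,-0.003,0],"twist":0,"gripper":0.2},{"linear":[-0.09,-0.004,0],"twist":0,"gripper":0.2},{"linear":[-0.12,-0.005,0],"twist":0,"gripper":0.2},{"linear":[-0.15,-0.007,0],"twist":0,"gripper":0.2},{"linear":[-0.155,-0.007,0],"twist":0,"gripper":0.2},{"linear":[-0.155,-0.007,0],"twist":0,"gripper":0.2},{"linear":[-0.155,-0.007,0],"twist":0,"gripper":0.2},{"linear":[-0.155,-0.007,0],"twist":0,"gripper":0.2}]'
python3 - <<'E'
from h import *
s=snap('wrist','w3');o=robot.get_obs();print(o['tool_pos'],o['wrist_force'],o['width'])
E
```

```text
time: 4.33
tool_pos: [0.5259, 0.0977, 0.117]
ee_rot: [3.141, 0.0, -3.094]
wrist_force: [3.3, 2.1, -2.7]
width: 0.0438
[0.52593792 0.09770911 0.11699231] [ 3.40034934  2.26966799 -2.98046658] 0.04342059075308142
```

View pics/w3.png

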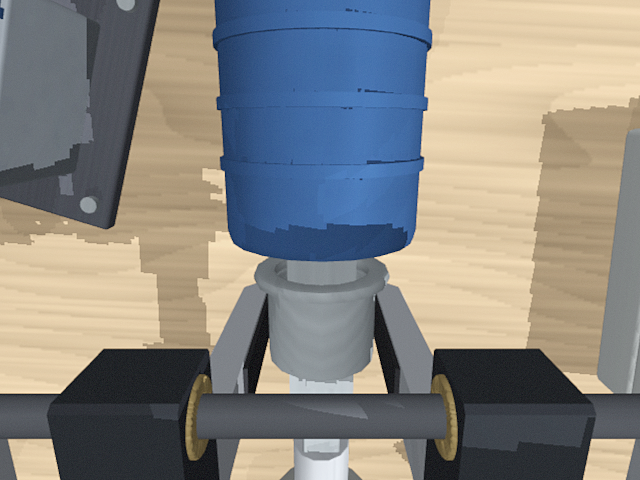

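The collar is pulled back: the lip at (321,285) is near the motor front at (325,255). I'll check in the top view whether the cone popped.

Run:
```python
from h import *
s=snap('scene','s3')
a=cv2.imread('pics/scene0.png')[130:260,250:420];b=cv2.imread('pics/s3.png')[130:260,250:420]
cv2.imwrite('pics/cmp.png',cv2.resize(np.hstack([a,b]),(800,306),interpolation=cv2.INTER_CUBIC))
```

```text
(no output)
```

View pics/cmp.png

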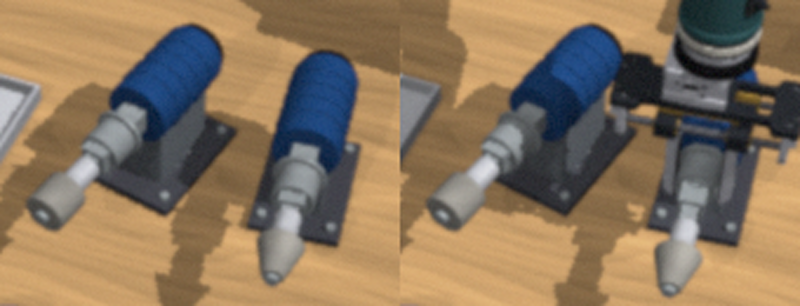

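The cone has popped: its tip shifted from (275,275) to (670,288) in the paired crop and the shank shows. Now I release, rise and move over the hub.

```bash
python3 -m inch '[{"linear":[0,0,0],"twist":0,"gripper":0.6},{"linear":[0,0,0],"twist":0,"gripper":1},{"linear":[0,0,0],"twist":0,"gripper":1},{"linear":[0,0,0],"twist":0,"gripper":1},{"linear":[0,0,0],"twist":0,"gripper":1},{"linear":[0,0,0],"twist":0,"gripper":1},{"linear":[0,0,0.3],"twist":0,"gripper":1},{"linear":[0,0,0.6],"twist":0,"gripper":1},{"linear":[0,0,0.9],"twist":0,"gripper":1},{"linear":[0,0,0.9],"twist":0,"gripper":1}]'
python3 -m inch '[{"linear":[0.2,0.01,0],"twist":0,"gripper":1},{"linear":[0.5,0.03,0],"twist":0,"gripper":1},{"linear":[0.8,0.04,0],"twist":0,"gripper":1},{"linear":[0.8,0.04,0],"twist":0,"gripper":1},{"linear":[0.8,0.04,0],"twist":0,"gripper":1}]'
python3 - <<'E'
from h import *
o=robot.get_obs();print(o['tool_pos'],o['ee_rot'],o['wrist_force'],o['width'])
s=snap('wrist','w4'); P=wcloud(s,o)
m=np.zeros((480,640),bool); m[60:390,240:400]=1; m&=(P[...,2]>.1)&(P[...,2]<.17)
Q=P[m]
for k in np.arange(.5,.69,.004):
    b=Q[(Q[:,0]>=k)&(Q[:,0]<k+.004)]
    if len(b)>3: print(f'{k+.002:.3f} y {b[:,1].min():.4f} {b[:,1].max():.4f} mid {(b[:,1].min()+b[:,1].max())/2:.4f} top z{b[:,2].max():.4f}')
E
```

```text
time: 5.27
tool_pos: [0.5289, 0.0976, 0.2146]
ee_rot: [3.141, 0.013, -3.094]
wrist_force: [1.0, -0.3, 1.4]
width: 0.0939
time: 5.68
tool_pos: [0.606, 0.1012, 0.2048]
ee_rot: [-3.141, -0.004, -3.094]
wrist_force: [0.0, 0.2, 1.2]
width: 0.0941
[0.60604475 0.10124074 0.20482537] [-3.14143028 -0.00379908 -3.09425197] [0.04055924 0.20840859 1.22010653] 0.09411138460794968
0.502 y 0.0850 0.1104 mid 0.0977 top z0.1291
0.506 y 0.0764 0.1242 mid 0.1003 top z0.1420
0.510 y 0.0718 0.1242 mid 0.0980 top z0.1424
0.514 y 0.0726 0.1203 mid 0.0965 top z0.1374
0.518 y 0.0766 0.1207 mid 0.0987 top z0.1375
0.522 y 0.0766 0.1206 mid 0.0986 top z0.1373
0.526 y 0.0776 0.1203 mid 0.0990 top z0.1376
0.530 y 0.0777 0.1207 mid 0.0992 top z0.1377
0.534 y 0.0777 0.1211 mid 0.0994 top z0.1373
0.538 y 0.0777 0.1215 mid 0.0996 top z0.1378
0.542 y 0.0778 0.1216 mid 0.0997 top z0.1379
0.546 y 0.0778 0.1126 mid 0.0952 top z0.1365
0.550 y 0.0872 0.1123 mid 0.0998 top z0.1290
0.554 y 0.0874 0.1125 mid 0.1000 top z0.1286
0.558 y 0.0874 0.1129 mid 0.1002 top z0.1284
0.562 y 0.0882 0.1130 mid 0.1006 top z0.1289
0.566 y 0.
[... 504 characters left out ...]
57 mid 0.1031 top z0.1253
0.614 y 0.0907 0.1158 mid 0.1033 top z0.1250
0.618 y 0.0908 0.1152 mid 0.1030 top z0.1250
0.622 y 0.0799 0.1267 mid 0.1033 top z0.1357
0.626 y 0.0803 0.1254 mid 0.1028 top z0.1350
0.630 y 0.0820 0.1245 mid 0.1032 top z0.1334
0.634 y 0.0840 0.1229 mid 0.1035 top z0.1323
0.638 y 0.0853 0.1226 mid 0.1039 top z0.1303
0.642 y 0.0866 0.1209 mid 0.1038 top z0.1287
0.646 y 0.0879 0.1200 mid 0.1040 top z0.1275
0.650 y 0.0900 0.1191 mid 0.1046 top z0.1259
0.654 y 0.0914 0.1180 mid 0.1047 top z0.1241
0.658 y 0.0928 0.1171 mid 0.1050 top z0.1227
0.662 y 0.0943 0.1159 mid 0.1051 top z0.1212
0.666 y 0.0991 0.1116 mid 0.1053 top z0.1169
0.670 y 0.0991 0.1097 mid 0.1044 top z0.1147
```

View pics/w4.png

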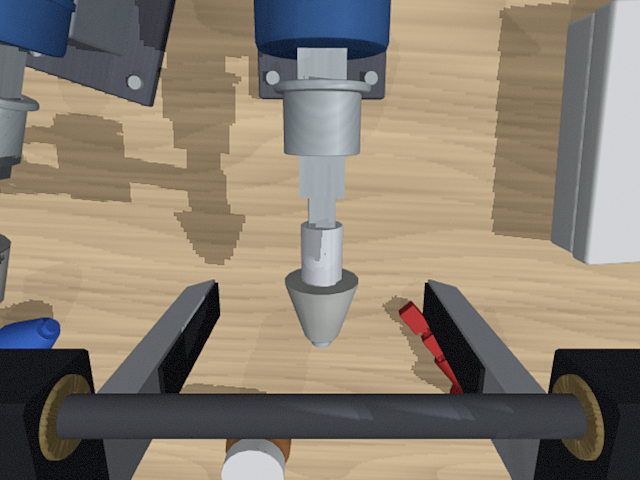

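The popped cone's hub spans x 0.584–0.620 (pixel (321,252)) and the collar stays back. Descending to the hub and gripping.

```bash
python3 -m inch '[{"linear":[-0.03,0,-0.25],"twist":0,"gripper":1},{"linear":[-0.03,0,-0.5],"twist":0,"gripper":1},{"linear":[-0.03,0,-0.75],"twist":0,"gripper":1},{"linear":[-0.03,0,-0.87],"twist":0,"gripper":1},{"linear":[-0.03,0,-0.87],"twist":0,"gripper":1},{"linear":[-0.03,0,-0.87],"twist":0,"gripper":1},{"linear":[-0.03,0,-0.87],"twist":0,"gripper":1}]'
python3 -m inch '[{"linear":[0,0,0],"twist":0,"gripper":0.5},{"linear":[0,0,0],"twist":0,"gripper":0.4},{"linear":[0,0,0],"twist":0,"gripper":0.3},{"linear":[0,0,0],"twist":0,"gripper":0.1},{"linear":[0,0,0],"twist":0,"gripper":0.1},{"linear":[0,0,0],"twist":0,"gripper":0.1},{"linear":[0,0,0],"twist":0,"gripper":0.1},{"linear":[0,0,0],"twist":0,"gripper":0.1},{"linear":[0,0,0],"twist":0,"gripper":0.1},{"linear":[0,0,0],"twist":0,"gripper":0.1}]'
python3 -m inch '[{"linear":[0,0,0],"twist":0,"gripper":0.1},{"linear":[0,0,0],"twist":0,"gripper":0.1},{"linear":[0,0,0],"twist":0,"gripper":0.1}]'
```

```text
time: 6.32
tool_pos: [0.6036, 0.1016, 0.1223]
ee_rot: [3.141, 0.003, -3.094]
wrist_force: [1.1, 0.2, 0.7]
width: 0.0941
time: 7.15
tool_pos: [0.6028, 0.1015, 0.1199]
ee_rot: [3.141, -0.0, -3.094]
wrist_force: [-0.2, -0.4, -0.1]
width: 0.0308
time: 7.4
tool_pos: [0.6029, 0.1014, 0.12]
ee_rot: [-3.142, -0.0, -3.094]
wrist_force: [-0.4, 0.0, -0.1]
width: 0.025
```

Gripped (width 25 mm). Drawing it straight out along its axis.

```bash
python3 -m inch '[{"linear":[0.08,0.004,0],"twist":0,"gripper":0.1},{"linear":[0.16,0.007,0],"twist":0,"gripper":0.1},{"linear":[0.24,0.011,0],"twist":0,"gripper":0.1},{"linear":[0.32,0.014,0],"twist":0,"gripper":0.1},{"linear":[0.4,0.018,0],"twist":0,"gripper":0.1},{"linear":[0.48,0.022,0],"twist":0,"gripper":0.1},{"linear":[0.56,0.025,0],"twist":0,"gripper":0.1},{"linear":[0.65,0.029,0],"twist":0,"gripper":0.1},{"linear":[0.65,0.029,0],"twist":0,"gripper":0.1},{"linear":[0.65,0.029,0],"twist":0,"gripper":0.1}]'
python3 - <<'E'
from h import *
o=robot.get_obs();print(o['tool_pos'],o['wrist_force'],o['width'])
snap('wrist','w5'); snap('scene','s5')
a=cv2.imread('pics/w5.png');b=cv2.imread('pics/s5.png')[120:300,240:480]
cv2.imwrite('pics/c5.png',np.hstack([cv2.resize(a,(400,300)),cv2.resize(b,(400,300))]))
E
```

```text
time: 8.23
tool_pos: [0.6682, 0.1043, 0.1196]
ee_rot: [3.142, -0.001, -3.094]
wrist_force: [0.2, 0.7, -1.9]
width: 0.0253
[0.66823458 0.1043436  0.11961311] [ 0.21252202  0.72113892 -1.88220237] 0.025338995222909756
```

View pics/c5.png

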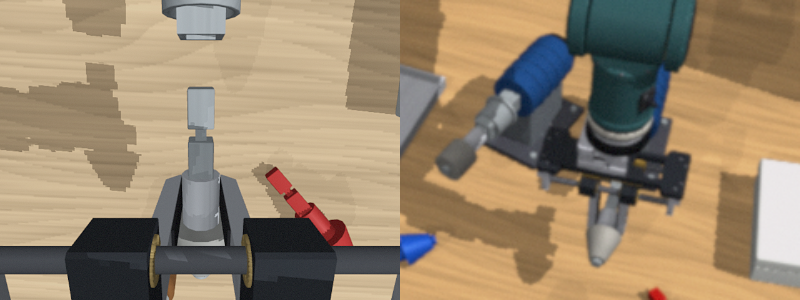

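The head is drawn clear: the shank end is at (202,90) left, with a gap below the socket mouth at (202,38). The collar is home. Lifting and carrying it to the tray.

```bash
python3 -m inch '[{"linear":[0,0,0.2],"twist":0,"gripper":0.1},{"linear":[0,0,0.5],"twist":0,"gripper":0.1},{"linear":[0,0,0.8],"twist":0,"gripper":0.1},{"linear":[0,0,1.0],"twist":0,"gripper":0.1},{"linear":[0,0,1.0],"twist":0,"gripper":0.1}]'
python3 -m inch '[{"linear":[-0.05,-0.15,0.1],"twist":-0.02,"gripper":0.1},{"linear":[-0.13,-0.35,0.2],"twist":-0.04,"gripper":0.1},{"linear":[-0.2,-0.6,0.3],"twist":-0.06,"gripper":0.1},{"linear":[-0.3,-0.9,0.3],"twist":-0.1,"gripper":0.1}]'
python3 -m inch '[{"linear":[-0.1,-0.3,0],"twist":0,"gripper":0.1},{"linear":[-0.2,-0.6,0],"twist":0,"gripper":0.1},{"linear":[-0.3,-0.9,0],"twist":0,"gripper":0.1}]'
python3 -m inch '[{"linear":[-0.1,-0.3,0],"twist":0,"gripper":0.1},{"linear":[-0.2,-0.6,0],"twist":0,"gripper":0.1},{"linear":[-0.3,-0.9,0],"twist":0,"gripper":0.1}]'
python3 -m inch '[{"linear":[-0.1,-0.3,0],"twist":0,"gripper":0.1},{"linear":[-0.2,-0.6,0],"twist":0,"gripper":0.1},{"linear":[-0.3,-0.9,0],"twist":0,"gripper":0.1}]'
python3 -m inch '[{"linear":[-0.1,-0.3,0],"twist":0,"gripper":0.1},{"linear":[-0.2,-0.6,0],"twist":0,"gripper":0.1},{"linear":[-0.3,-0.88,0],"twist":0,"gripper":0.1},{"linear":[-0.3,-0.88,0],"twist":0,"gripper":0.1},{"linear":[-0.3,-0.88,0],"twist":0,"gripper":0.1},{"linear":[-0.3,-0.88,0],"twist":0,"gripper":0.1}]'
python3 - <<'E'
from h import *
o=robot.get_obs();print(o['tool_pos'],o['ee_rot'],o['joint_positions'],o['wrist_force'],o['width'])
snap('wrist','w6'); snap('top','t6')
a=cv2.imread('pics/w6.png');b=cv2.imread('pics/t6.png')[210:390,260:560]
cv2.imwrite('pics/c6.png',np.hstack([cv2.resize(a,(400,300)),cv2.resize(b,(400,240)).__class__((300,400,3),np.uint8)*0+cv2.resize(b,(400,300))]))
E
```

```text
time: 8.75
tool_pos: [0.6698, 0.1046, 0.2275]
ee_rot: [3.141, 0.012, -3.094]
wrist_force: [1.0, 0.5, -0.0]
width: 0.0253
time: 9.08
tool_pos: [0.6373, 0.0138, 0.2502]
ee_rot: [3.142, 0.0, 3.084]
wrist_force: [-0.3, -0.2, -2.2]
width: 0.0253
time: 9.33
tool_pos: [0.6057, -0.0775, 0.2477]
ee_rot: [3.142, -0.004, 3.084]
wrist_force: [0.7, -0.4, -2.7]
width: 0.025
time: 9.58
tool_pos: [0.5755, -0.1673, 0.2477]
ee_rot: [3.141, -0.004, 3.083]
wrist_force: [0.5, 0.4, -1.7]
width: 0.0252
time: 9.83
tool_pos: [0.5455, -0.2571, 0.2477]
ee_rot: [3.14, -0.004, 3.083]
wrist_force: [1.2, -0.6, -2.3]
width: 0.0253
time: 10.33
tool_pos: [0.5168, -0.3433, 0.2483]
ee_rot: [3.139, -0.002, 3.084]
wrist_force: [-0.8, 0.3, -2.5]
width: 0.0253
[ 0.51684625 -0.34328233  0.2483063 ] [ 3.13924556e+00 -2.47006149e-03  3.08353409e+00] [-6.77886000e-01  2.45780953e-01  1.14810127e+00  4.83475740e-04
  1.75108440e+00 -2.19053497e+00] [-0.82376576  0.29576135 -2.47517408] 0.025296612100685175
```

View pics/c6.png

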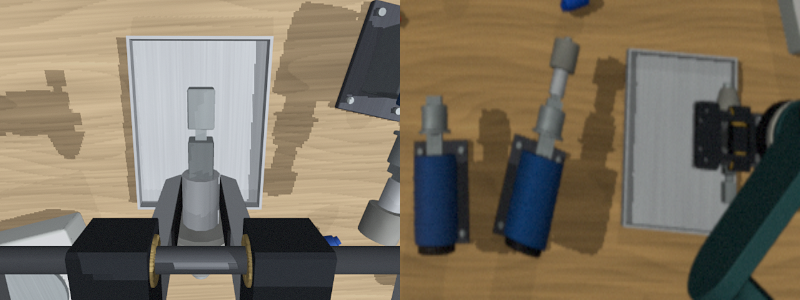

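The cone is held over the tray with its shank parallel to the tray's long side (left image, tray spans 130–270 px, shank at 202). Lowering now.

```bash
python3 -m inch '[{"linear":[0,0,-0.25],"twist":0,"gripper":0.1},{"linear":[0,0,-0.5],"twist":0,"gripper":0.1},{"linear":[0,0,-0.75],"twist":0,"gripper":0.1},{"linear":[0,0,-1],"twist":0,"gripper":0.1},{"linear":[0,0,-1],"twist":0,"gripper":0.1}]'
python3 -m inch '[{"linear":[0,0,-0.2],"twist":0,"gripper":0.1},{"linear":[0,0,-0.4],"twist":0,"gripper":0.1},{"linear":[0,0,-0.6],"twist":0,"gripper":0.1},{"linear":[0,0,-0.8],"twist":0,"gripper":0.1},{"linear":[0,0,-0.9],"twist":0,"gripper":0.1},{"linear":[0,0,-1],"twist":0,"gripper":0.1},{"linear":[0,0,-1],"twist":0,"gripper":0.1},{"linear":[0,0,-1],"twist":0,"gripper":0.1}]'
python3 -m inch '[{"linear":[0,0,-0.03],"twist":0,"gripper":0.1},{"linear":[0,0,-0.06],"twist":0,"gripper":0.1},{"linear":[0,0,-0.09],"twist":0,"gripper":0.1},{"linear":[0,0,-0.09],"twist":0,"gripper":0.1},{"linear":[0,0,-0.09],"twist":0,"gripper":0.1}]'
```

```text
time: 10.85
tool_pos: [0.5155, -0.34, 0.1431]
ee_rot: [3.134, -0.01, 3.087]
wrist_force: [-0.3, 0.5, -3.1]
width: 0.0252
time: 11.52
tool_pos: [0.5183, -0.3436, 0.0507]
ee_rot: [-3.141, 0.001, 3.085]
wrist_force: [0.3, -0.4, -3.1]
width: 0.0252
time: 11.93
tool_pos: [0.5177, -0.3436, 0.0409]
ee_rot: [3.141, -0.0, 3.085]
wrist_force: [-0.5, -0.8, -1.8]
width: 0.0251
```

```bash
python3 -m inch '[{"linear":[0,0,-0.02],"twist":0,"gripper":0.1},{"linear":[0,0,-0.04],"twist":0,"gripper":0.1},{"linear":[0,0,-0.04],"twist":0,"gripper":0.1},{"linear":[0,0,-0.04],"twist":0,"gripper":0.1}]'
python3 -m inch '[{"linear":[0,0,-0.02],"twist":0,"gripper":0.1},{"linear":[0,0,-0.03],"twist":0,"gripper":0.1},{"linear":[0,0,-0.03],"twist":0,"gripper":0.1},{"linear":[0,0,-0.03],"twist":0,"gripper":0.1}]'
python3 - <<'E'
from h import *
snap('wrist','w7'); snap('scene','s7')
E
```

```text
time: 12.27
tool_pos: [0.5177, -0.3435, 0.0367]
ee_rot: [3.141, -0.0, 3.085]
wrist_force: [0.2, -0.6, -1.4]
width: 0.0248
time: 12.6
tool_pos: [0.5179, -0.3438, 0.0352]
ee_rot: [-3.141, 0.0, 3.085]
wrist_force: [-3.8, 1.0, 5.4]
width: 0.0252
```

View pics/w7.png

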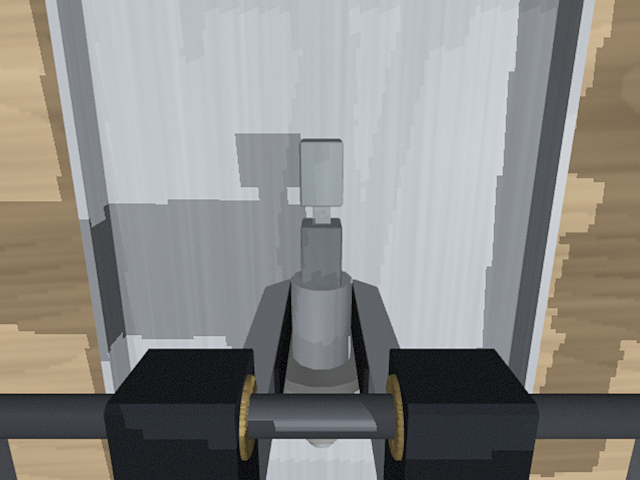

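The force flipped to +5 N, so the rim is on the tray floor. In the wrist view the shank end at (321,140) is well inside the tray walls. Opening slowly, then retreating.

```bash
python3 -m inch '[{"linear":[0,0,0],"twist":0,"gripper":0.28},{"linear":[0,0,0],"twist":0,"gripper":0.3},{"linear":[0,0,0],"twist":0,"gripper":0.32},{"linear":[0,0,0],"twist":0,"gripper":0.35},{"linear":[0,0,0],"twist":0,"gripper":0.45},{"linear":[0,0,0],"twist":0,"gripper":0.6},{"linear":[0,0,0],"twist":0,"gripper":0.9},{"linear":[0,0,0],"twist":0,"gripper":0.9},{"linear":[0,0,0],"twist":0,"gripper":0.9},{"linear":[0,0,0],"twist":0,"gripper":0.9}]'
python3 -m inch '[{"linear":[0,0,0.15],"twist":0,"gripper":0.9},{"linear":[0,0,0.4],"twist":0,"gripper":0.9},{"linear":[0,0,0.7],"twist":0,"gripper":0.9},{"linear":[0,0,1],"twist":0,"gripper":0.9},{"linear":[0,0,1],"twist":0,"gripper":0.9},{"linear":[0,0,1],"twist":0,"gripper":0.9}]'
python3 -m inch '[{"linear":[-0.2,0,0.2],"twist":0,"gripper":0.9},{"linear":[-0.5,0,0.5],"twist":0,"gripper":0.9},{"linear":[-0.8,0,0.8],"twist":0,"gripper":0.9},{"linear":[-0.8,0,0.8],"twist":0,"gripper":0.9},{"linear":[-0.8,0,0.8],"twist":0,"gripper":0.9},{"linear":[-0.8,0,0.8],"twist":0,"gripper":0.9}]'
python3 - <<'E'
from h import *
o=robot.get_obs();print(o['tool_pos'],o['ee_rot'],o['wrist_force'],o['width'])
s=snap('wrist','w8'); snap('scene','s8'); snap('top','t8')
P=wcloud(s,o); np.save('pics/P8.npy',P)
a=cv2.imread('pics/s8.png')
b=cv2.imread('pics/w8.png'); cv2.imwrite('pics/c8.png',np.hstack([cv2.resize(a,(400,300)),cv2.resize(b,(400,300))]))
E
```

```text
time: 13.53
tool_pos: [0.5179, -0.3436, 0.034]
ee_rot: [3.141, 0.0, 3.085]
wrist_force: [0.1, -0.1, -1.2]
width: 0.069
time: 14.03
tool_pos: [0.5191, -0.3446, 0.1369]
ee_rot: [-3.138, 0.005, 3.085]
wrist_force: [0.1, -0.5, -0.2]
width: 0.0845
time: 14.53
tool_pos: [0.4376, -0.3432, 0.2121]
ee_rot: [3.14, -0.002, 3.084]
wrist_force: [-0.2, 0.0, -0.8]
width: 0.0842
[ 0.43758848 -0.34315624  0.21205533] [ 3.13953913e+00 -1.57288572e-03  3.08432129e+00] [-0.15553771  0.03255022 -0.80131715] 0.08416444467426142
```

View pics/c8.png

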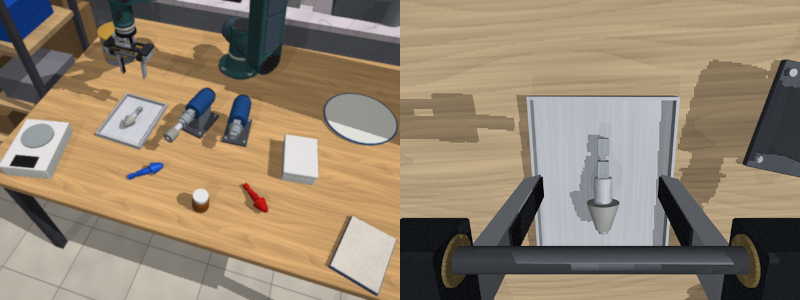

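View pics/t8.png

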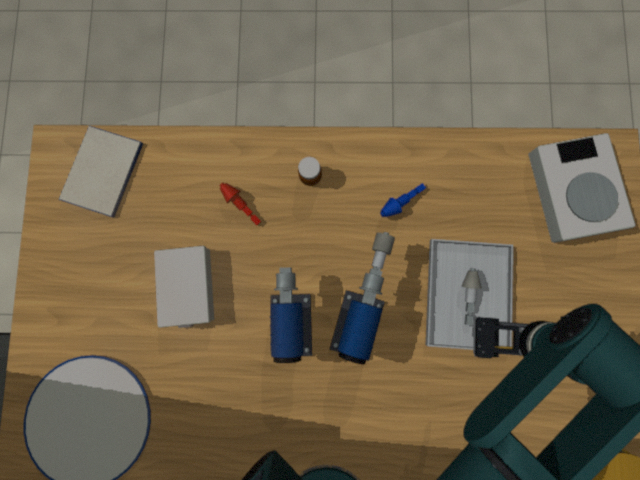

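The cone lies in the tray at top-view (472,297). The roller, box and jar are where they were. One numeric check of the collar and cone ends, then I hand in.

Run:
```python
from h import *
for f in('top0','t8'):
    P=cloud(dict(np.load(f'pics/{f}.npz')))[222:380,262:318].reshape(-1,3); Q=P[(P[:,2]>.133)&(P[:,2]<.15)&(P[:,0]>.5)&(P[:,0]<.58)]; print(f,'collar x',Q[:,0].min(),np.percentile(Q[:,0],[10,50,90]),Q[:,0].max())
P=np.load('pics/P8.npy')[190:380,450+0:560].reshape(-1,3) if 0 else np.load('pics/P8.npy').reshape(-1,3)
Q=P[(P[:,2]>.016)&(P[:,2]<.07)&(abs(P[:,1]+.343)<.06)&(P[:,0]>.41)&(P[:,0]<.62)]
print(Q.min(0),Q.max(0)); 
for x in (Q[:,0].min(),Q[:,0].max()): print(Q[abs(Q[:,0]-x)<.006].mean(0))
robot.close_job()
```

```text
top0 collar x 0.5192716052416484 [0.52150044 0.53685238 0.55226487] 0.5568146264869561
t8 collar x 0.5192704968629616 [0.52150929 0.53488932 0.5543946 ] 0.5569000502776013
[ 0.43926836 -0.36682034  0.01604602] [ 0.57609157 -0.32037605  0.05091583]
[ 0.44234352 -0.3389224   0.01917922]
[ 0.57360685 -0.34607903  0.03853692]
the job is handed in; nothing more can be done
```

I pulled the cone's collar back about 15 mm and the head popped loose. Then I gripped its hub, drew it 65 mm straight out and laid it in the tray, releasing only after its rim touched the floor. The job is handed in; no verdict was reported.

**Cone:** in the last images it lies flat near the middle of the tray, with x from 0.439 to 0.576 and y around -0.343. Both ends are well inside the walls and no higher than about 40 mm.

**Collar:** it is back home, with its back edge at x = 0.519 before and after.

**Everything else:** the roller, sample box and jar look unmoved in the top view, judged by eye. The gripper is open and clear, at 14.5 s of the 50 s. No check failed. The camera readings of the axis differed by 1–2 mm, and the jaws took that up when they closed.

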